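# Check-weigh a balance weight on the spring scale

### The arm

A 7-joint arm with a two-finger parallel gripper is mounted at the origin on the work surface. World frame = base frame: x ahead of the robot, y to its left, z up, the work surface at z = 0. Lengths are in m, angles in rad, forces in N, time in s.
With the tool pointing down it reaches from about 0.425 to 0.925 m from the base axis. Payload 6.8 kg.
Tool frame: the origin (TCP) lies on the centre line of the jaws, within the pads' length; the fingertips stand 19 mm ahead of it and the grasp point (between the pads) is the TCP (tcp_to_tips is the distance from the TCP to the fingertips, in m); x points along the fingers, y is the direction in which the jaws open and shut, and the axes are right-handed (so a half turn about x gives the same grasp; the last joint's range is limited). The gripper opens to 85 mm and grips with 20 to 120 N. Pads are 22 mm wide; open, the fingers measure 114 mm over their backs; the gripper's body (76 mm by 85 mm) begins 54 mm behind the grasp point. The pads swing forward as they close: fully open they stand 13 mm farther back than shut.
Start: joints at [-1.24, 0.477, 0.022, 1.555, -0.011, 1.109, -0.083], TCP at [0.287, 0.611, 0.25] pointing down, gripper open.
Joint ranges: [-2.96, 2.96], [-0.34, 2.1], [-1.41, 1.46], [0.24, 2.44], [-1.37, 4.51], [0.17, 1.92], [-2.96, 2.96]. Speed limits (rad/s): [2.39, 2.39, 3.14, 3.14, 3.14, 3.14, 3.14].

### API

Orientations are given as a unit quaternion [w, x, y, z].
In Python, from station import get_obs, read_camera, hand_in, spot_in, cut_out, tcp_to_tips gives the robot as it stands.
- The arm moves only by the shell command python3 -m jog 'ROWS' [FORCE]. ROWS is JSON, a list of rows, each an object of numbers: "gripper": the closure, from 0 (fully open) to 1 (shut); "dx", "dy", "dz": the shift along the world's x, y, z in m; "rx", "ry", "rz": the turn, a rotation vector about the world's x, y, z in degrees. In form: [{"gripper": .., "dx": .., "dy": .., "dz": .., "rx": .., "ry": .., "rz": ..}, ...]. A call has 1 to 10 rows; each row is the pose to reach, as a shift and turn from the pose commanded when the call began; what a row does not reach only later rows make up. A row lasts 1/10 s, in which the tool goes at most 50 mm and 8.59 degrees, less where a joint would pass 70% of its speed; a pose out of reach is approached as far as the arm can. A call with a gripper value outside its range is refused whole. The fingers move at their own pace and stop on an object; FORCE is the grip in N (left out, the last holds). Time passes only in rows, so rows that repeat a pose let the fingers close. It gives the time, the measured TCP pose, the force and the opening at its end, in the units of the state.
- get_obs(): the state, without advancing time (a new reading comes with each control period).
- read_camera(name): name is "scene" or "top" or "wrist"; returns a dict with "pixels" (400x640x3 uint8, blue, green, red), "range_z" (400x640 float32, m along the optical axis (not along the pixel's ray), 0 where there is no reading), "camera_matrix" (3x3 intrinsics, pixels), "cam_to_world" (4x4, takes a point from camera to world coordinates). Camera axes: x right, y down, z forward; pixel columns grow to the right and rows downward; lengths in m; the calibration is good to about 2 mm. A picture is of the moment at which its call begins.
- hand_in(): hands the job in, once; it reports no verdict.
Trained networks look in the newest picture that a camera, given by its name, has taken for a name from the list of things; names that differ only in an ending like _2 or _b are one class to them, and where a whole thing is asked for, a point or a joint stands for the part that bears it (a point fixed in the world has none). Each returns a list of dicts, best first, with "conf" (0 to 1); they miss things now and then, are a little off and sometimes report something else, mostly with a low value. They report only what shows in the picture. A call takes as long as a camera call.
- spot_in(camera, label): "box" ([centre column, centre row, width, height] in pixels, round what is visible of it).
- cut_out(camera, label): "mask" (400x640 bool, what is visible of it) and "box" ([centre column, centre row, width, height] in pixels, round what is visible of it).
The state is a dict: "t": time; "q": joint angles; "joint_vel": joint speeds; "joint_torque": joint torques, N m; "eef_pos": TCP position; "tool_rot": TCP orientation; "contact_force": force on the tool from outside, world axes, zero at the start; "torque": the same for the moment, N m; "gripper_width": opening from 0.0 (shut) to 1.0 (fully open).
Only numpy, scipy, OpenCV 4.12 (cv2) and the standard library are available. Lean on these libraries where they do the work, as an engineer would, in place of code of your own. Each camera call takes 0.05 s, during which the arm holds its last target. There are 200 camera calls.

### The job

Lift the steel weight with the eye out of the crate, stand it upright on the black mat, let go and take it again by its square neck so that the eye is free. Hang it by the eye on the spring scale's hook, lowering it until the spring carries its whole load so that the hook neither drops nor bounces when you let go, and leave it hanging still for two seconds. Then lift it off as gently and leave it standing upright on the wooden board, with everything else where it was.

Things in the scene. Friction and masses are not known exactly. Their poses are not given: they have to be found in the camera images.
- weight: Steel weight with an eye, 175 mm tall, 0.3 to 0.84 kg (varies): round foot 60 mm diameter, 38 mm high; square neck 26 x 26 mm, 38 to 103 mm up, flats facing its x and y; above it an upright eye of 10 mm bar in its y-z plane. Origin: centre of its underside, z up; a half turn about z leaves it the same. Starts standing in one compartment of the crate.
- neck (a point): Point on the weight's axis, 68 mm above its underside, where to grip the square neck. Gripped on its +y and -y flats with a tool tilted some 40 to 45 degrees along the weight's x, it leaves the eye free and the gripper clear of the scale.
- eye_bar (a point): Centre of the eye's top bar: 10 mm round, straight for 20 mm along the weight's y, 170 mm above its underside. The eye's opening, seen along the weight's x, is 32 mm wide and 62 mm high, from the neck's top at 103 mm to the bar's underside at 165 mm.
- scale: Fixed gallows with a spring scale. Origin: on the bench straight below the hook; x points roughly away from the robot, the hook opens to -x. Foot x 60 to 190, y +-55 mm; 28 mm post at x = 130, 0.54 m tall. The housing, 46 x 56 mm, hangs right over the hook from 383 to 503 mm height, so the weight is brought in from -x, held low.
- hook_trough (a point): Lowest point of the hook's trough, on top of its bar, 275 mm above the bench when empty; moves with the hook. The hook is a J of 9 mm bar in the scale's x-z plane. Relative to this point (mm): tip at x -26, its top 30 up; shank at x +24 from 12 to 46 up, slanting in to x 0 at 70 up; underside of the bar 9 down. A hung eye bar's centre lies 5 above it.
- hook (a joint): How far the hook is pulled down, m: 0 empty, 0.09 at its stop. It slides straight down on a spring of about 110 N/m, lightly damped (2 N s/m); a weight hung on it settles about 27 to 75 mm down.
- crate: Fixed open plywood crate, 200 x 100 mm, 75 mm high, walls and floor 5 mm, divided into two compartments along its x. Origin: centre of its underside.
- mat: Fixed black rubber mat, 140 x 140 mm, 4 mm thick. Origin: centre of its underside.
- board: Fixed light wooden board, 150 x 150 mm, 12 mm thick. Origin: centre of its underside.
- knob_weight: Bystander: steel weight with a round knob and no eye, 60 mm diameter, 95 mm tall, in the crate's other compartment. Origin: centre of its underside.
- plain_weight: Bystander: lower steel weight with a knob, 68 mm diameter, 78 mm tall, standing on the bench. Origin: centre of its underside.
- mug: Bystander: white mug, 80 mm diameter, 90 mm tall. Origin: centre of its underside.
- screwdriver: Bystander: screwdriver with a yellow handle, 140 mm long, lying near the robot. Origin: under its middle.
- spanner: Bystander: steel spanner, 140 mm long, lying near the robot. Origin: under its middle.

How it is judged:
On the way, in this order (a step that is already met when the one before it is completed fails the run):
1. the weight stands upright on the mat, let go (z of weight in the frame of mat between 0 and 0.008 m and x of weight in the frame of mat between -0.07 and 0.07 m and y of weight in the frame of mat between -0.07 and 0.07 m and angle between weight's own z axis and vertical below 0.1 rad and contact force between the fingers and weight below 0.05 N and linear speed of weight below 0.03 m/s), for 0.2 s.
2. the weight is held by its square neck, clear of the mat (contact force between the fingers and weight above 2 N and distance between the grasp point and neck below 0.03 m and z of weight in the frame of mat above 0.02 m), for 0.1 s.
3. the weight hangs on the hook by its eye, let go, still for 1.5 s (value of joint hook between 0.02 and 0.084 m and contact force between hook and weight above 2 N and distance between eye_bar and hook_trough below 0.02 m and contact force between the fingers and weight below 0.05 N and linear speed of weight below 0.04 m/s and angle between weight's own z axis and vertical below 0.2 rad), for 1.5 s.
At the end, for the whole second after the job is handed in: The weight stands upright (within 0.1 rad) on the board, the centre of its foot within the board's 150 x 150 mm outline, released and at rest; the hook is empty and back up (within 5 mm) (z of weight in the frame of board between 0.008 and 0.016 m and x of weight in the frame of board between -0.075 and 0.075 m and y of weight in the frame of board between -0.075 and 0.075 m and angle between weight's own z axis and vertical below 0.1 rad and contact force between the fingers and weight below 0.05 N and linear speed of weight below 0.03 m/s and value of joint hook below 0.005 m); the robot touches nothing.
It fails at once if the hook is jerked (faster than 0.2 m/s) (velocity of joint hook above 0.2 m/s or velocity of joint hook below -0.2 m/s).
It fails at once if the hook drops or bounces (faster than 0.1 m/s) with the weight on it let go (contact force between the fingers and weight below 0.05 N and (velocity of joint hook above 0.1 m/s or velocity of joint hook below -0.1 m/s)).
It fails at once if the hook is pulled down to its stop (value of joint hook above 0.087 m).
It fails at once if the weight tips over (more than 0.6 rad) (angle between weight's own z axis and vertical above 0.6 rad).
It fails at once if one of the bystanders is moved by more than 30 mm (distance of any of knob_weight, plain_weight, mug, screwdriver, spanner from where it was at the start of the episode above 0.03 m).
It also fails if it takes over 72 s, if anything falls off the work surface, if the arm or the gripper's body presses on something with over 40 N, if the wrist force passes 120 N, or if a joint passes its speed limit or range.

## Working session

There is one attempt and no reset: what is moved stays moved. The work goes in short steps, Python scripts to look and compute and a shell command to move; the robot and the scene stay as the last step left them, time stands still between calls to the robot, and variables do not carry over. Pictures are saved under pics/ and viewed, about 8 in all and at most 12, crops included, and the job is handed in when it is done.

```bash
mkdir -p pics; ls
cat > h.py <<'E'
import numpy as np, cv2
from station import *
def world(cam, mask=None):
    z=cam["range_z"]; K=cam["camera_matrix"]; T=cam["cam_to_world"]
    v,u=np.nonzero((z>0)&(mask if mask is not None else True))
    d=z[v,u]; p=np.stack([(u-K[0,2])/K[0,0]*d,(v-K[1,2])/K[1,1]*d,d],1)
    return p@T[:3,:3].T+T[:3,3]
E
python3 - <<'E'
from h import *
o=get_obs(); print(o["t"],o["eef_pos"],o["tool_rot"],o["gripper_width"],tcp_to_tips)
for n in ["top","scene"]:
    c=read_camera(n); cv2.imwrite(f"pics/{n}0.png",c["pixels"])
    print(n,c["cam_to_world"][:3,3].round(3),c["cam_to_world"][:3,2].round(3))
    for l in ["weight","scale","hook","crate","mat","board","knob_weight","plain_weight","mug","screwdriver","spanner"]:
        r=cut_out(n,l)
        for q in r[:2]:
            P=world(c,q["mask"])
            if len(P)<5: continue
            print(n,l,round(q["conf"],2),np.round(q["box"]),"med",np.median(P,0).round(3),"lo",np.percentile(P,2,0).round(3),"hi",np.percentile(P,98,0).round(3))
E
```

```text
pics
0.0 [0.28657175 0.61051236 0.24931449] [ 0.69006423  0.15325751  0.6902457  -0.15454566] 0.9965654418552421 0.019
top [ 0.296 -0.011  1.474] [ 0.22   0.015 -0.975]
top weight 0.61 [433. 282.  30.  21.] med [ 0.423 -0.286  0.045] lo [ 0.401 -0.316  0.016] hi [ 0.453 -0.267  0.181]
top scale 0.81 [363. 153.  52. 115.] med [ 0.646 -0.077  0.502] lo [ 0.552 -0.117  0.   ] hi [ 0.768 -0.033  0.54 ]
top hook 0.5 [365. 208.  -1.  10.] med [ 0.563 -0.085  0.285] lo [ 0.552 -0.089  0.277] hi [ 0.576 -0.082  0.307]
top crate 0.74 [431. 266.  43.  73.] med [ 0.471 -0.299  0.022] lo [ 0.373 -0.344 -0.001] hi [ 0.569 -0.235  0.077]
top mat 0.98 [296. 216.  51.  49.] med [0.589 0.093 0.003] lo [ 0.524  0.027 -0.004] hi [0.656 0.159 0.01 ]
top board 0.67 [223. 233.  56.  54.] med [0.52  0.293 0.011] lo [0.448 0.22  0.004] hi [0.596 0.367 0.018]
top knob_weight 0.86 [427. 248.  26.  17.] med [ 0.513 -0.275  0.056] lo [ 0.491 -0.304  0.02 ] hi [ 0.544 -0.254  0.1  ]
top plain_weight 0.91 [233. 160.  31.  26.] med [0.725 0.281 0.042] lo [0.7   0.256 0.001] hi [0.762 0.317 0.079]
top mug 0.91 [423
[... 1791 characters left out ...]
in_weight 0.39 [298. 184.   8.  21.] med [ 0.579 -0.088  0.293] lo [ 0.357 -0.091 -0.002] hi [0.611 0.03  0.345]
scene mug 0.79 [277. 322.  42.  42.] med [ 0.773 -0.26   0.046] lo [ 0.733 -0.304 -0.001] hi [ 0.825 -0.223  0.091]
scene screwdriver 0.72 [224. 252.  58.  73.] med [ 0.489 -0.305  0.043] lo [ 0.377 -0.348  0.002] hi [ 0.577 -0.241  0.077]
scene screwdriver 0.51 [300. 167.  10.  62.] med [ 0.587 -0.088  0.303] lo [ 0.287 -0.094 -0.005] hi [0.611 0.061 0.425]
scene spanner 0.7 [388. 197.  67.  46.] med [0.533 0.287 0.011] lo [ 0.454  0.214 -0.001] hi [0.603 0.367 0.017]
scene spanner 0.56 [348. 182.  21.  26.] med [0.387 0.199 0.006] lo [ 0.323  0.182 -0.002] hi [0.451 0.213 0.011]
```

Run:
```python
from h import *
a=cv2.imread("pics/top0.png");b=cv2.imread("pics/scene0.png")
up=lambda i,x,y,w,h,s:cv2.resize(i[y:y+h,x:x+w],(w*s,h*s),interpolation=cv2.INTER_CUBIC)
L=np.vstack([up(a,390,225,100,75,4),up(a,320,90,100,75,4)])
R=np.vstack([up(b,175,190,100,75,4),up(b,260,90,100,150,3)[:300,:300]]) if 0 else np.vstack([up(b,175,190,100,75,4),up(b,250,120,100,75,4)])
cv2.imwrite("pics/c0.png",np.hstack([L,R]))
for n in ["top","scene"]:
    c=read_camera(n); P=world(c)
    # eye points: above neck, near crate
    m=(abs(P[:,0]-.43)<.06)&(abs(P[:,1]+.295)<.06)
    for lo,hi in [(.11,.165),(.165,.2)]:
        Q=P[m&(P[:,2]>lo)&(P[:,2]<hi)]
        if len(Q)>3:
            C=np.cov(Q[:,:2].T); w,V=np.linalg.eigh(C); print(n,"eye",lo,len(Q),Q.mean(0).round(4),np.sqrt(w).round(4),V[:,1].round(2),np.ptp(Q@np.r_[V[:,1],0]).round(3),Q[:,2].max().round(3))
    # crate rim
    m=(abs(P[:,0]-.475)<.13)&(abs(P[:,1]+.295)<.08)&(P[:,2]>.068)&(P[:,2]<.082)
    r=cv2.minAreaRect(P[m][:,:2].astype(np.float32)); print(n,"crate",r)
    # housing, post top, foot, hook
    m=(abs(P[:,0]-.65)<.18)&(abs(P[:,1]+.08)<.1)
    for lo,hi in [(.49,.515),(.52,.56),(.25,.36),(.008,.06)]:
        Q=P[m&(P[:,2]>lo)&(P[:,2]<hi)]
        if len(Q)>3: print(n,"scale",lo,len(Q),Q.mean(0).round(4),cv2.minAreaRect(Q[:,:2].astype(np.float32)))
    for nm,cx,cy,z in [("mat",.59,.092,.004),("board",.525,.292,.012)]:
        m=(abs(P[:,0]-cx)<.1)&(abs(P[:,1]-cy)<.1)
        r=cut_out(n,nm)
        if r: print(n,nm,cv2.minAreaRect(world(c,cv2.erode(r[0]["mask"].astype(np.uint8),np.ones((3,3)))>0)[:,:2].astype(np.float32)))
```

```text
top eye 0.11 42 [ 0.424  -0.2869  0.1358] [0.0044 0.0183] [-0.18  0.98] 0.05 0.163
top eye 0.165 64 [ 0.4262 -0.293   0.176 ] [0.0028 0.0112] [-0.19  0.98] 0.039 0.183
top crate ((0.4715416729450226, -0.29096299409866333), (0.19695021212100983, 0.10213487595319748), 4.957557201385498)
top scale 0.49 328 [ 0.5809 -0.0814  0.5019] ((0.6410180926322937, -0.08485179394483566), (0.18189534544944763, 0.056226979941129684), 0.8491784334182739)
top scale 0.52 1525 [ 0.6384 -0.084   0.5366] ((0.6425161361694336, -0.0843845009803772), (0.18535512685775757, 0.030457817018032074), 1.1499736309051514)
top scale 0.25 145 [ 0.6586 -0.0784  0.2986] ((0.631467878818512, -0.08248761296272278), (0.1638449877500534, 0.013516996055841446), 4.655170917510986)
top scale 0.008 717 [ 0.6985 -0.0543  0.0162] ((0.6395413279533386, -0.07997114956378937), (0.3325939476490021, 0.17203912138938904), 0.4115113914012909)
top mat ((0.589765191078186, 0.09208730608224869), (0.13352473080158234, 0.1348382532596588), 87.87640380859375)
top board ((0.5207594633102417, 0.2934589385986328), (0.14770931005477905, 0.14468990
[... 477 characters left out ...]
cene scale 0.52 1057 [ 0.6567 -0.0895  0.5348] ((0.6450631022453308, -0.08615921437740326), (0.1870487481355667, 0.03132549300789833), 1.1447217464447021)
scene scale 0.25 469 [ 0.6754 -0.0894  0.3081] ((0.6410008668899536, -0.09133172035217285), (0.17454257607460022, 0.025230426341295242), 3.459717273712158)
scene scale 0.008 1288 [ 0.7182 -0.0918  0.0181] ((0.7176197171211243, -0.0593906044960022), (0.20557329058647156, 0.16255934536457062), 1.058584213256836)
scene mat ((0.591812252998352, 0.09048724174499512), (0.1332278549671173, 0.13684961199760437), 87.11406707763672)
scene board ((0.5278558135032654, 0.28919535875320435), (0.14705654978752136, 0.14727528393268585), 6.570211410522461)
```

View pics/c0.png

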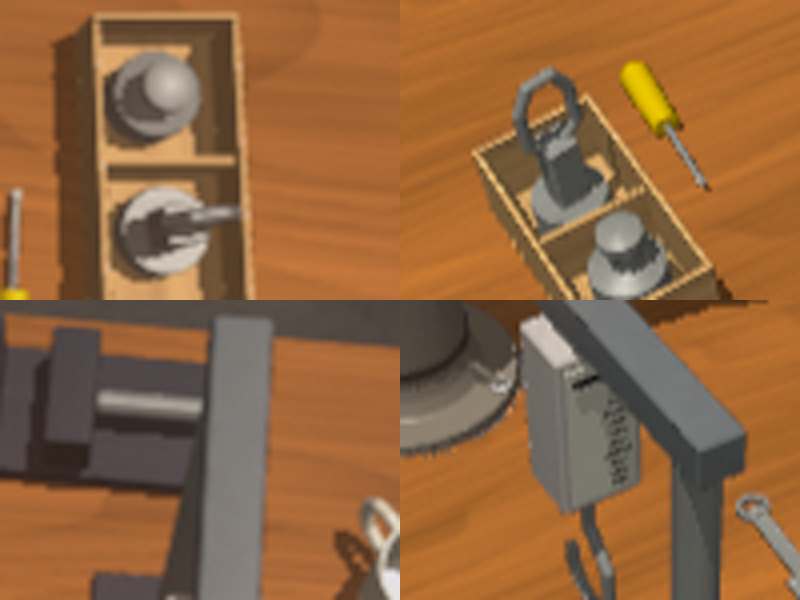

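View pics/scene0.png

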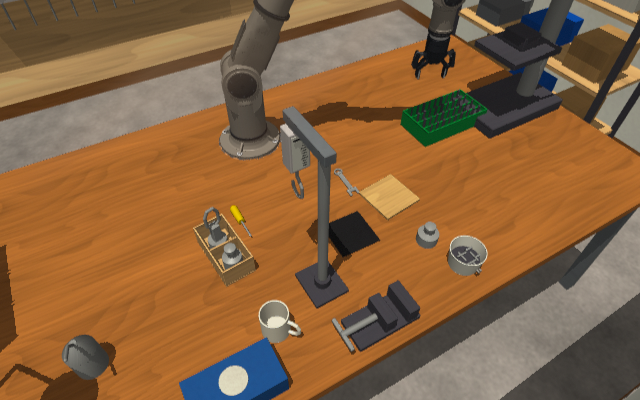

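```bash
python3 -m jog '[{"dx":0.155,"dy":-0.41,"dz":0.05,"rz":-80},{"dx":0.155,"dy":-0.41,"dz":0.05,"rz":-80},{"dx":0.155,"dy":-0.41,"dz":0.05,"rz":-80},{"dx":0.155,"dy":-0.41,"dz":0.05,"rz":-80},{"dx":0.155,"dy":-0.41,"dz":0.05,"rz":-80},{"dx":0.155,"dy":-0.41,"dz":0.05,"rz":-80},{"dx":0.155,"dy":-0.41,"dz":0.05,"rz":-80},{"dx":0.155,"dy":-0.41,"dz":0.05,"rz":-80},{"dx":0.155,"dy":-0.41,"dz":0.05,"rz":-80},{"dx":0.155,"dy":-0.41,"dz":0.05,"rz":-80}]' 40
python3 - <<'E'
from h import *
from scipy.spatial.transform import Rotation as R
o=get_obs();r=R.from_quat(o["tool_rot"],scalar_first=True).as_matrix();print(o["q"],o["eef_pos"],r[:,0].round(3),r[:,1].round(3))
E
```

```text
[-1.24012458  0.47699047  0.02241409  1.55539161 -0.01150643  1.1092969
 -0.08313526] [0.28676807 0.61107998 0.25031812] [ 0.  0. -1.] [0.425 0.905 0.   ]$[0]: bad value
```

```bash
python3 -m jog '[{"gripper":0,"dx":0.155,"dy":-0.41,"dz":0.05,"rx":0,"ry":0,"rz":-80},{"gripper":0,"dx":0.155,"dy":-0.41,"dz":0.05,"rx":0,"ry":0,"rz":-80},{"gripper":0,"dx":0.155,"dy":-0.41,"dz":0.05,"rx":0,"ry":0,"rz":-80},{"gripper":0,"dx":0.155,"dy":-0.41,"dz":0.05,"rx":0,"ry":0,"rz":-80},{"gripper":0,"dx":0.155,"dy":-0.41,"dz":0.05,"rx":0,"ry":0,"rz":-80},{"gripper":0,"dx":0.155,"dy":-0.41,"dz":0.05,"rx":0,"ry":0,"rz":-80},{"gripper":0,"dx":0.155,"dy":-0.41,"dz":0.05,"rx":0,"ry":0,"rz":-80},{"gripper":0,"dx":0.155,"dy":-0.41,"dz":0.05,"rx":0,"ry":0,"rz":-80},{"gripper":0,"dx":0.155,"dy":-0.41,"dz":0.05,"rx":0,"ry":0,"rz":-80},{"gripper":0,"dx":0.155,"dy":-0.41,"dz":0.05,"rx":0,"ry":0,"rz":-80}]' 40
cat > s.py <<'E'
from h import *
from scipy.spatial.transform import Rotation as R
o=get_obs();r=R.from_quat(o["tool_rot"],scalar_first=True).as_matrix()
print("t",round(o["t"],2),"q",np.round(o["q"],2),"p",np.round(o["eef_pos"],4),"x",r[:,0].round(3),"y",r[:,1].round(3),"F",np.round(o["contact_force"],1),"M",np.round(o["torque"],2),"w",round(o["gripper_width"],3))
E
python3 s.py
```

```text
t: 2.5
eef_pos: [0.4442, 0.1949, 0.3015]
tool_rot: [0.426, 0.565, 0.425, -0.564]
contact_force: [1.3, 1.4, -0.2]
gripper_width: 0.998
t 2.5 q [-0.94  0.1   0.43  1.96 -0.05  1.09 -0.77] p [0.4442 0.1949 0.3015] x [ 0.002  0.    -1.   ] y [ 0.961 -0.275  0.002] F [ 1.3  1.4 -0.2] M [ 0.03  0.   -0.04] w 0.998
```

```bash
python3 -m jog '[{"gripper":0,"dx":-0.02,"dy":-0.05,"dz":0,"rx":0,"ry":0,"rz":-8},{"gripper":0,"dx":-0.02,"dy":-0.1,"dz":0,"rx":0,"ry":0,"rz":-16},{"gripper":0,"dx":-0.02,"dy":-0.15,"dz":0,"rx":0,"ry":0,"rz":-24},{"gripper":0,"dx":-0.02,"dy":-0.2,"dz":0,"rx":0,"ry":0,"rz":-32},{"gripper":0,"dx":-0.02,"dy":-0.25,"dz":0,"rx":0,"ry":0,"rz":-40},{"gripper":0,"dx":-0.02,"dy":-0.3,"dz":0,"rx":0,"ry":0,"rz":-48},{"gripper":0,"dx":-0.02,"dy":-0.35,"dz":0,"rx":0,"ry":0,"rz":-56},{"gripper":0,"dx":-0.02,"dy":-0.4,"dz":0,"rx":0,"ry":0,"rz":-63},{"gripper":0,"dx":-0.015,"dy":-0.45,"dz":0,"rx":0,"ry":0,"rz":-63},{"gripper":0,"dx":-0.015,"dy":-0.491,"dz":0,"rx":0,"ry":0,"rz":-63}]' 40; python3 s.py
```

```text
t: 3.5
eef_pos: [0.427, -0.2921, 0.3008]
tool_rot: [0.073, 0.704, 0.073, -0.703]
contact_force: [1.7, 0.9, 0.3]
gripper_width: 1.001
t 3.5 q [-0.31  0.22  0.94  1.91 -0.2   1.1  -0.66] p [ 0.427  -0.2921  0.3008] x [ 0.002 -0.001 -1.   ] y [ 0.206 -0.979  0.001] F [1.7 0.9 0.3] M [ 0.03 -0.09 -0.04] w 1.001
```

Run:
```python
from h import *
c=read_camera("wrist"); cv2.imwrite("pics/w1.png",c["pixels"])
P=world(c); m=(abs(P[:,0]-.43)<.05)&(abs(P[:,1]+.296)<.05)
for lo,hi in [(.11,.165),(.165,.2)]:
    Q=P[m&(P[:,2]>lo)&(P[:,2]<hi)]
    if len(Q)<5: print(len(Q)); continue
    w,V=np.linalg.eigh(np.cov(Q[:,:2].T)); print(len(Q),Q.mean(0).round(4),Q.min(0).round(3),Q.max(0).round(3),V[:,1].round(3))
```

```text
491 [ 0.4297 -0.2946  0.1346] [ 0.419 -0.32   0.11 ] [ 0.437 -0.27   0.165] [-0.215  0.977]
522 [ 0.4285 -0.2946  0.1766] [ 0.42  -0.316  0.165] [ 0.435 -0.274  0.182] [-0.218  0.976]
```

View pics/w1.png

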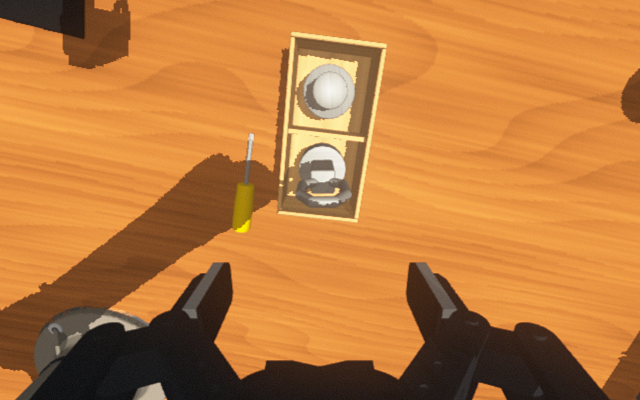

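```bash
python3 -m jog '[{"gripper":0,"dx":0.002,"dy":-0.003,"dz":-0.05,"rx":0,"ry":0,"rz":0},{"gripper":0,"dx":0.002,"dy":-0.003,"dz":-0.1,"rx":0,"ry":0,"rz":0},{"gripper":0,"dx":0.002,"dy":-0.003,"dz":-0.153,"rx":0,"ry":0,"rz":0},{"gripper":0,"dx":0.002,"dy":-0.003,"dz":-0.153,"rx":0,"ry":0,"rz":0},{"gripper":1,"dx":0.002,"dy":-0.003,"dz":-0.153,"rx":0,"ry":0,"rz":0},{"gripper":1,"dx":0.002,"dy":-0.003,"dz":-0.153,"rx":0,"ry":0,"rz":0},{"gripper":1,"dx":0.002,"dy":-0.003,"dz":-0.153,"rx":0,"ry":0,"rz":0},{"gripper":1,"dx":0.002,"dy":-0.003,"dz":-0.153,"rx":0,"ry":0,"rz":0},{"gripper":1,"dx":0.002,"dy":-0.003,"dz":-0.153,"rx":0,"ry":0,"rz":0},{"gripper":1,"dx":0.002,"dy":-0.003,"dz":-0.153,"rx":0,"ry":0,"rz":0}]' 40; python3 s.py
```

```text
t: 4.55
eef_pos: [0.4307, -0.2942, 0.1502]
tool_rot: [0.074, 0.705, 0.072, -0.701]
contact_force: [0.5, 0.3, 7.9]
gripper_width: 0.592
t 4.55 q [-0.14  0.45  0.79  2.06 -0.45  0.8  -0.44] p [ 0.4307 -0.2942  0.1502] x [ 0.006 -0.002 -1.   ] y [ 0.206 -0.979  0.003] F [0.5 0.3 7.9] M [0.07 0.15 0.05] w 0.592
```

```bash
python3 -m jog '[{"gripper":1,"dx":0,"dy":0,"dz":0.015,"rx":0,"ry":0,"rz":0},{"gripper":1,"dx":0,"dy":0,"dz":0.045,"rx":0,"ry":0,"rz":0},{"gripper":1,"dx":0,"dy":0,"dz":0.085,"rx":0,"ry":0,"rz":0},{"gripper":1,"dx":0,"dy":0,"dz":0.13,"rx":0,"ry":0,"rz":0},{"gripper":1,"dx":0,"dy":0,"dz":0.15,"rx":0,"ry":0,"rz":0},{"gripper":1,"dx":0,"dy":0,"dz":0.15,"rx":0,"ry":0,"rz":0},{"gripper":1,"dx":0,"dy":0,"dz":0.15,"rx":0,"ry":0,"rz":0}]' 40; python3 s.py
python3 - <<'E'
from h import *
c=read_camera("wrist"); cv2.imwrite("pics/w2.png",cv2.resize(c["pixels"],(480,300)))
E
```

```text
t: 5.25
eef_pos: [0.4284, -0.2923, 0.2973]
tool_rot: [0.073, 0.704, 0.074, -0.703]
contact_force: [-0.8, 0.0, -3.8]
gripper_width: 0.589
t 5.25 q [-0.32  0.24  0.96  1.91 -0.22  1.1  -0.64] p [ 0.4284 -0.2923  0.2973] x [ 0.001  0.001 -1.   ] y [ 0.206 -0.979 -0.001] F [-0.8  0.  -3.8] M [ 0.07  0.04 -0.05] w 0.589
```

View pics/w2.png

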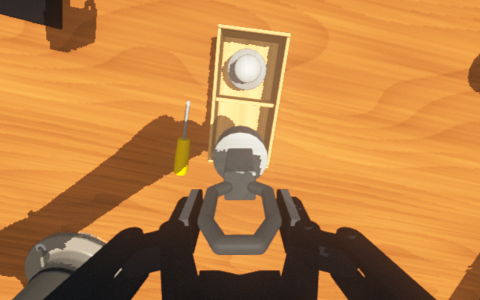

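```bash
python3 -m jog '[{"gripper":1,"dx":0.0,"dy":0.03,"dz":0,"rx":0,"ry":0,"rz":-2},{"gripper":1,"dx":0,"dy":0.075,"dz":0,"rx":0,"ry":0,"rz":-6},{"gripper":1,"dx":0,"dy":0.12,"dz":0,"rx":0,"ry":0,"rz":-11},{"gripper":1,"dx":0,"dy":0.165,"dz":0,"rx":0,"ry":0,"rz":-11},{"gripper":1,"dx":0,"dy":0.21,"dz":0,"rx":0,"ry":0,"rz":-11},{"gripper":1,"dx":0,"dy":0.255,"dz":0,"rx":0,"ry":0,"rz":-11},{"gripper":1,"dx":0,"dy":0.3,"dz":0,"rx":0,"ry":0,"rz":-11},{"gripper":1,"dx":0.02,"dy":0.34,"dz":0,"rx":0,"ry":0,"rz":-11},{"gripper":1,"dx":0.05,"dy":0.37,"dz":0,"rx":0,"ry":0,"rz":-11},{"gripper":1,"dx":0.09,"dy":0.382,"dz":0,"rx":0,"ry":0,"rz":-11}]' 40; python3 s.py
```

```text
t: 6.3
eef_pos: [0.5174, 0.0934, 0.2951]
tool_rot: [-0.007, -0.705, -0.008, 0.709]
contact_force: [0.1, -0.1, -3.5]
gripper_width: 0.592
t 6.3 q [-0.91  0.22  0.73  1.89 -0.17  1.1  -1.67] p [0.5174 0.0934 0.2951] x [-0.005  0.001 -1.   ] y [ 0.021 -1.    -0.001] F [ 0.1 -0.1 -3.5] M [-0.02 -0.05  0.01] w 0.592
```

```bash
python3 -m jog '[{"gripper":1,"dx":0.04,"dy":-0.002,"dz":0,"rx":0,"ry":0,"rz":0},{"gripper":1,"dx":0.08,"dy":-0.002,"dz":-0.02,"rx":0,"ry":0,"rz":0},{"gripper":1,"dx":0.08,"dy":-0.002,"dz":-0.06,"rx":0,"ry":0,"rz":0},{"gripper":1,"dx":0.08,"dy":-0.002,"dz":-0.1,"rx":0,"ry":0,"rz":0},{"gripper":1,"dx":0.08,"dy":-0.002,"dz":-0.125,"rx":0,"ry":0,"rz":0},{"gripper":1,"dx":0.08,"dy":-0.002,"dz":-0.135,"rx":0,"ry":0,"rz":0},{"gripper":1,"dx":0.08,"dy":-0.002,"dz":-0.14,"rx":0,"ry":0,"rz":0},{"gripper":1,"dx":0.08,"dy":-0.002,"dz":-0.142,"rx":0,"ry":0,"rz":0},{"gripper":1,"dx":0.08,"dy":-0.002,"dz":-0.144,"rx":0,"ry":0,"rz":0},{"gripper":1,"dx":0.08,"dy":-0.002,"dz":-0.145,"rx":0,"ry":0,"rz":0}]' 40; python3 s.py
```

```text
t: 7.3
eef_pos: [0.5994, 0.0873, 0.1533]
tool_rot: [0.005, 0.708, 0.006, -0.706]
contact_force: [0.5, 0.1, -3.4]
gripper_width: 0.589
t 7.3 q [-0.71  0.54  0.64  1.85 -0.41  0.88 -1.44] p [0.5994 0.0873 0.1533] x [ 0.002  0.001 -1.   ] y [ 0.015 -1.    -0.001] F [ 0.5  0.1 -3.4] M [-0.01 -0.01 -0.04] w 0.589
```

```bash
python3 -m jog '[{"gripper":1,"dx":0,"dy":0,"dz":-0.002,"rx":0,"ry":0,"rz":0},{"gripper":1,"dx":0,"dy":0,"dz":-0.003,"rx":0,"ry":0,"rz":0},{"gripper":1,"dx":0,"dy":0,"dz":-0.004,"rx":0,"ry":0,"rz":0},{"gripper":1,"dx":0,"dy":0,"dz":-0.005,"rx":0,"ry":0,"rz":0},{"gripper":1,"dx":0,"dy":0,"dz":-0.005,"rx":0,"ry":0,"rz":0}]' 40; python3 s.py
```

```text
t: 7.8
eef_pos: [0.6014, 0.0872, 0.1498]
tool_rot: [0.005, 0.709, 0.006, -0.705]
contact_force: [1.0, 0.1, 10.6]
gripper_width: 0.59
t 7.8 q [-0.71  0.55  0.63  1.85 -0.41  0.87 -1.43] p [0.6014 0.0872 0.1498] x [ 0.006  0.001 -1.   ] y [ 0.015 -1.    -0.001] F [ 1.   0.1 10.6] M [0.06 0.07 0.07] w 0.59
```

```bash
python3 -m jog '[{"gripper":1,"dx":0,"dy":0,"dz":0.001,"rx":0,"ry":0,"rz":0},{"gripper":0,"dx":0,"dy":0,"dz":0.001,"rx":0,"ry":0,"rz":0},{"gripper":0,"dx":0,"dy":0,"dz":0.001,"rx":0,"ry":0,"rz":0},{"gripper":0,"dx":0,"dy":0,"dz":0.001,"rx":0,"ry":0,"rz":0},{"gripper":0,"dx":0,"dy":0,"dz":0.001,"rx":0,"ry":0,"rz":0},{"gripper":0,"dx":0,"dy":0,"dz":0.001,"rx":0,"ry":0,"rz":0},{"gripper":0,"dx":0,"dy":0,"dz":0.04,"rx":0,"ry":0,"rz":0},{"gripper":0,"dx":0,"dy":0,"dz":0.08,"rx":0,"ry":0,"rz":0},{"gripper":0,"dx":0,"dy":0,"dz":0.12,"rx":0,"ry":0,"rz":0},{"gripper":0,"dx":0,"dy":0,"dz":0.12,"rx":0,"ry":0,"rz":0}]' 40; python3 s.py
cat > w.py <<'E'
from h import *
import sys
# weight position from eye, mean over cams; args cx cy zbase
cx,cy,zb=map(float,sys.argv[1:4])
for n in sys.argv[4:]:
    c=read_camera(n); P=world(c); m=(abs(P[:,0]-cx)<.045)&(abs(P[:,1]-cy)<.045)
    for lo,hi in [(.045,.1),(.11,.16),(.16,.19)]:
        Q=P[m&(P[:,2]>zb+lo)&(P[:,2]<zb+hi)]
        if len(Q)<5: continue
        w,V=np.linalg.eigh(np.cov(Q[:,:2].T)); print(n,lo,len(Q),Q.mean(0).round(4),Q.max(0)[2].round(3),"yaw",round(np.degrees(np.arctan(-V[0,1]/V[1,1])),1))
E
python3 w.py 0.601 0.087 0.004 wrist scene top
```

```text
t: 8.8
eef_pos: [0.6018, 0.0867, 0.2729]
tool_rot: [0.004, 0.71, 0.006, -0.704]
contact_force: [0.9, 0.3, 0.4]
gripper_width: 0.998
t 8.8 q [-0.78  0.41  0.72  1.74 -0.3   1.1  -1.52] p [0.6018 0.0867 0.2729] x [ 0.009  0.002 -1.   ] y [ 0.014 -1.    -0.002] F [0.9 0.3 0.4] M [-0.    0.    0.02] w 0.998
wrist 0.045 254 [0.6148 0.0873 0.0785] 0.104 yaw 1.4
wrist 0.11 498 [0.6048 0.087  0.1387] 0.164 yaw 1.2
wrist 0.16 650 [0.6033 0.0872 0.1757] 0.181 yaw 1.0
scene 0.045 128 [0.611  0.0801 0.0781] 0.104 yaw -35.4
scene 0.11 80 [0.6062 0.0811 0.139 ] 0.164 yaw 0.4
scene 0.16 45 [0.6055 0.0827 0.1737] 0.182 yaw -2.6
top 0.045 33 [0.5924 0.0794 0.0803] 0.103 yaw 72.7
top 0.11 23 [0.5997 0.0658 0.1413] 0.163 yaw 0.5
top 0.16 18 [0.601  0.0728 0.172 ] 0.18 yaw -2.9
```

```bash
python3 -m jog '[{"gripper":0,"dx":-0.03,"dy":0,"dz":0,"rx":0,"ry":-8,"rz":0},{"gripper":0,"dx":-0.06,"dy":0,"dz":0,"rx":0,"ry":-16,"rz":0},{"gripper":0,"dx":-0.09,"dy":0,"dz":0,"rx":0,"ry":-24,"rz":0},{"gripper":0,"dx":-0.1,"dy":0,"dz":-0.02,"rx":0,"ry":-32,"rz":0},{"gripper":0,"dx":-0.1,"dy":0,"dz":-0.02,"rx":0,"ry":-40,"rz":0},{"gripper":0,"dx":-0.1,"dy":0,"dz":-0.02,"rx":0,"ry":-47,"rz":0},{"gripper":0,"dx":-0.1,"dy":0,"dz":-0.02,"rx":0,"ry":-47,"rz":0},{"gripper":0,"dx":-0.1,"dy":0,"dz":-0.02,"rx":0,"ry":-47,"rz":0}]' 40; python3 s.py
```

```text
t: 9.75
eef_pos: [0.4982, 0.0721, 0.2596]
tool_rot: [0.012, 0.896, -0.007, -0.444]
contact_force: [1.3, -0.9, 0.7]
gripper_width: 0.999
t 9.75 q [-0.72 -0.07  0.27  2.39  0.95  0.38 -2.83] p [0.4982 0.0721 0.2596] x [ 0.605 -0.023 -0.796] y [-0.001 -1.     0.028] F [ 1.3 -0.9  0.7] M [ 0.    0.55 -0.07] w 0.999
```

```bash
python3 -m jog '[{"gripper":0,"dx":0.01,"dy":0,"dz":-0.04,"rx":-5,"ry":0,"rz":6},{"gripper":0,"dx":0.01,"dy":0,"dz":-0.08,"rx":-10,"ry":0,"rz":13},{"gripper":0,"dx":0.01,"dy":0,"dz":-0.09,"rx":-15,"ry":0.5,"rz":20},{"gripper":0,"dx":0.01,"dy":0,"dz":-0.09,"rx":-20,"ry":1,"rz":27},{"gripper":0,"dx":0.01,"dy":0,"dz":-0.09,"rx":-25,"ry":1,"rz":33},{"gripper":0,"dx":0.01,"dy":0,"dz":-0.09,"rx":-30,"ry":1,"rz":40},{"gripper":0,"dx":0.01,"dy":0,"dz":-0.09,"rx":-35,"ry":1,"rz":46},{"gripper":0,"dx":0.01,"dy":0,"dz":-0.09,"rx":-40,"ry":1,"rz":53},{"gripper":0,"dx":0.01,"dy":0,"dz":-0.09,"rx":-45,"ry":2,"rz":60},{"gripper":0,"dx":0.01,"dy":0,"dz":-0.09,"rx":-51,"ry":2,"rz":68}]' 40; python3 s.py
```

```text
t: 10.75
eef_pos: [0.5072, 0.0701, 0.1689]
tool_rot: [0.54, 0.713, 0.262, -0.363]
contact_force: [-0.4, -0.5, -0.6]
gripper_width: 1.002
t 10.75 q [-0.19  0.17 -0.25  2.44  1.74  0.31 -2.37] p [0.5072 0.0701 0.1689] x [ 0.599 -0.019 -0.801] y [ 0.766 -0.28   0.579] F [-0.4 -0.5 -0.6] M [0.01 0.62 0.09] w 1.002
```

```bash
cat > rv.py <<'E'
from h import *
import sys
from scipy.spatial.transform import Rotation as R
tilt,yaw,flip=map(float,sys.argv[1:4]); t,y=np.radians([tilt,yaw])
def rv(): 
    Z=R.from_euler("z",yaw,degrees=True)
    x=Z.apply([np.sin(t),0,-np.cos(t)]); j=Z.apply([0,flip,0])
    D=R.from_matrix(np.stack([x,j,np.cross(x,j)],1)); o=get_obs()
    return np.degrees((D*R.from_quat(o["tool_rot"],scalar_first=True).inv()).as_rotvec()),np.array(o["eef_pos"])
r,p=rv(); print("rotvec",r.round(1),np.linalg.norm(r).round(1))
if len(sys.argv)>4: print("shift",(np.array(list(map(float,sys.argv[4:7])))-p).round(4))
E
python3 rv.py 46 1 1 0.53 0.087 0.145
```

```text
rotvec [-69.8  -6.   81.1] 107.2
shift [ 0.0228  0.0169 -0.0239]
```

```bash
python3 -m jog '[{"gripper":0,"dx":0.002,"dy":0.005,"dz":-0.01,"rx":-5.5,"ry":-0.5,"rz":6.4},{"gripper":0,"dx":0.005,"dy":0.01,"dz":-0.02,"rx":-11,"ry":-1,"rz":12.8},{"gripper":0,"dx":0.005,"dy":0.016,"dz":-0.02,"rx":-16.5,"ry":-1.5,"rz":19.2},{"gripper":0,"dx":0.005,"dy":0.016,"dz":-0.02,"rx":-22,"ry":-2,"rz":25.6},{"gripper":0,"dx":0.005,"dy":0.016,"dz":-0.02,"rx":-27.5,"ry":-2.5,"rz":32},{"gripper":0,"dx":0.01,"dy":0.016,"dz":-0.02,"rx":-33,"ry":-3,"rz":38.4},{"gripper":0,"dx":0.01,"dy":0.016,"dz":-0.02,"rx":-38.5,"ry":-3.5,"rz":44.8},{"gripper":0,"dx":0.01,"dy":0.016,"dz":-0.02,"rx":-44,"ry":-4,"rz":51.2},{"gripper":0,"dx":0.015,"dy":0.016,"dz":-0.02,"rx":-49.5,"ry":-4.5,"rz":57.6},{"gripper":0,"dx":0.015,"dy":0.016,"dz":-0.02,"rx":-55,"ry":-5,"rz":64}]' 40; python3 s.py; python3 rv.py 46 1 1 0.53 0.087 0.145
```

```text
t: 11.75
eef_pos: [0.5248, 0.086, 0.1501]
tool_rot: [0.901, 0.194, 0.378, -0.09]
contact_force: [-3.5, 0.2, -2.0]
gripper_width: 1.001
t 11.75 q [ 0.68  0.69 -1.38  2.44  1.95  1.02 -0.92] p [0.5248 0.086  0.1501] x [ 0.698 -0.016 -0.716] y [0.31  0.908 0.282] F [-3.5  0.2 -2. ] M [-0.  1.  0.] w 1.001
rotvec [-16.9  -1.6  19.1] 25.5
shift [ 0.0052  0.001  -0.0051]
```

```bash
python3 -m jog '[{"gripper":0,"dx":0.005,"dy":0.001,"dz":-0.005,"rx":-5.5,"ry":-0.5,"rz":6.4},{"gripper":0,"dx":0.005,"dy":0.001,"dz":-0.005,"rx":-11,"ry":-1,"rz":12.8},{"gripper":0,"dx":0.005,"dy":0.001,"dz":-0.005,"rx":-16.9,"ry":-1.6,"rz":19.1},{"gripper":0,"dx":0.005,"dy":0.001,"dz":-0.005,"rx":-16.9,"ry":-1.6,"rz":19.1}]' 40; python3 s.py; python3 rv.py 46 1 1 0.600 0.087 0.075
python3 - <<'E'
from h import *
c=read_camera("scene"); cv2.imwrite("pics/s3.png",c["pixels"])
E
```

```text
t: 12.15
eef_pos: [0.534, 0.0892, 0.1456]
tool_rot: [0.926, -0.001, 0.377, 0.008]
contact_force: [-0.4, -0.5, -0.1]
gripper_width: 0.998
t 12.15 q [ 0.7   0.78 -1.41  2.44  2.02  1.06 -0.47] p [0.534  0.0892 0.1456] x [ 0.715  0.014 -0.699] y [-0.015  1.     0.005] F [-0.4 -0.5 -0.1] M [0.04 0.77 0.01] w 0.998
rotvec [-0.3 -0.3  0.1] 0.4
shift [ 0.066  -0.0022 -0.0706]
```

View pics/s3.png

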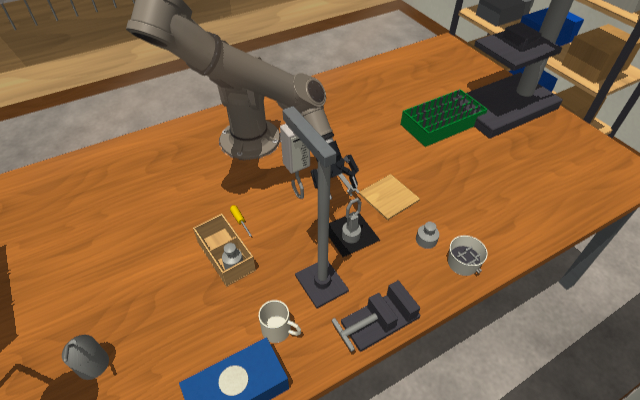

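```bash
python3 - <<'E'
from h import *
from scipy.spatial.transform import Rotation as R
o=get_obs(); c=read_camera("wrist"); r=R.from_quat(o["tool_rot"],scalar_first=True)
T=c["cam_to_world"]; print(r.inv().apply(T[:3,3]-o["eef_pos"]).round(3), r.inv().apply(T[:3,2]).round(3))
# scale geometry from the scene camera: hook points
c=read_camera("scene"); P=world(c); m=(P[:,0]>.52)&(P[:,0]<.64)&(abs(P[:,1]+.088)<.04)
for lo in np.arange(.25,.37,.01):
    Q=P[m&(P[:,2]>lo)&(P[:,2]<=lo+.01)]
    if len(Q): print(round(lo,2),len(Q),"x",np.sort(Q[:,0]).round(3)[[0,len(Q)//4,len(Q)//2,3*len(Q)//4,-1]],"y",np.median(Q[:,1]).round(4))
E
python3 rv.py 43 1 1 0.600 0.087 0.075
```

```text
[-0.125  0.001 -0.082] [ 0.949 -0.     0.317]
0.27 26 x [0.562 0.574 0.578 0.584 0.599] y -0.0889
0.28 25 x [0.56  0.564 0.568 0.604 0.61 ] y -0.0879
0.29 20 x [0.551 0.56  0.562 0.61  0.612] y -0.0892
0.3 17 x [0.555 0.557 0.605 0.611 0.613] y -0.0881
0.31 11 x [0.607 0.607 0.608 0.61  0.611] y -0.0887
0.32 17 x [0.601 0.604 0.606 0.609 0.611] y -0.0874
0.33 19 x [0.589 0.594 0.597 0.6   0.602] y -0.0883
0.34 16 x [0.58  0.586 0.588 0.59  0.593] y -0.0886
0.35 12 x [0.58  0.585 0.586 0.587 0.587] y -0.0882
0.36 4 x [0.584 0.585 0.586 0.587 0.587] y -0.0857
rotvec [-0.4  2.8  0.3] 2.9
shift [ 0.0659 -0.0028 -0.0719]
```

```bash
python3 -m jog '[{"gripper":0,"dx":0.012,"dy":-0.001,"dz":-0.013,"rx":0,"ry":1,"rz":0},{"gripper":0,"dx":0.03,"dy":-0.002,"dz":-0.033,"rx":0,"ry":2,"rz":0},{"gripper":0,"dx":0.048,"dy":-0.003,"dz":-0.053,"rx":0,"ry":2.8,"rz":0},{"gripper":0,"dx":0.062,"dy":-0.003,"dz":-0.067,"rx":0,"ry":2.8,"rz":0},{"gripper":0,"dx":0.066,"dy":-0.003,"dz":-0.072,"rx":0,"ry":2.8,"rz":0},{"gripper":0,"dx":0.066,"dy":-0.003,"dz":-0.072,"rx":0,"ry":2.8,"rz":0}]' 60; python3 s.py; python3 rv.py 43 1 1 0.600 0.087 0.075
```

```text
t: 12.9
eef_pos: [0.6004, 0.0869, 0.0749]
tool_rot: [0.917, -0.0, 0.398, 0.007]
contact_force: [-1.1, 0.4, 0.4]
gripper_width: 0.997
t 12.9 q [ 0.61  0.95 -1.23  2.3   2.15  1.05 -0.4 ] p [0.6004 0.0869 0.0749] x [ 0.682  0.013 -0.731] y [-0.014  1.     0.005] F [-1.1  0.4  0.4] M [0.   0.75 0.04] w 0.997
rotvec [-0.3  0.   0.2] 0.4
shift [-0.0004  0.0001  0.0001]
```

```bash
python3 -m jog '[{"gripper":1,"dx":0,"dy":0,"dz":0,"rx":0,"ry":0,"rz":0},{"gripper":1,"dx":0,"dy":0,"dz":0,"rx":0,"ry":0,"rz":0},{"gripper":1,"dx":0,"dy":0,"dz":0,"rx":0,"ry":0,"rz":0},{"gripper":1,"dx":0,"dy":0,"dz":0,"rx":0,"ry":0,"rz":0},{"gripper":1,"dx":0,"dy":0,"dz":0,"rx":0,"ry":0,"rz":0},{"gripper":1,"dx":0,"dy":0,"dz":0,"rx":0,"ry":0,"rz":0},{"gripper":1,"dx":0,"dy":0,"dz":0.01,"rx":0,"ry":0,"rz":0},{"gripper":1,"dx":0,"dy":0,"dz":0.03,"rx":0,"ry":0,"rz":0},{"gripper":1,"dx":0,"dy":0,"dz":0.05,"rx":0,"ry":0,"rz":0},{"gripper":1,"dx":0,"dy":0,"dz":0.05,"rx":0,"ry":0,"rz":0}]' 60; python3 s.py; python3 w.py 0.603 0.087 0.053 scene; python3 rv.py 43 1 1 0.498 -0.084 0.22
```

```text
t: 13.9
eef_pos: [0.6015, 0.0867, 0.1276]
tool_rot: [0.918, -0.001, 0.397, 0.007]
contact_force: [-0.2, 0.7, -3.4]
gripper_width: 0.296
t 13.9 q [ 0.67  0.83 -1.31  2.28  2.01  0.98 -0.33] p [0.6015 0.0867 0.1276] x [ 0.685  0.013 -0.728] y [-0.014  1.     0.004] F [-0.2  0.7 -3.4] M [-0.05  1.17 -0.05] w 0.296
scene 0.045 229 [0.6053 0.0791 0.1328] 0.153 yaw -19.0
scene 0.11 280 [0.5816 0.081  0.1844] 0.213 yaw -27.8
scene 0.16 53 [0.6063 0.0816 0.2244] 0.232 yaw 2.0
rotvec [-0.2  0.2  0.2] 0.3
shift [-0.103  -0.1701  0.0939]
```

```bash
python3 -m jog '[{"gripper":1,"dx":-0.01,"dy":0,"dz":0.02,"rx":0,"ry":0,"rz":0},{"gripper":1,"dx":-0.03,"dy":0,"dz":0.05,"rx":0,"ry":0,"rz":0},{"gripper":1,"dx":-0.055,"dy":0,"dz":0.08,"rx":0,"ry":0,"rz":0},{"gripper":1,"dx":-0.075,"dy":-0.01,"dz":0.094,"rx":0,"ry":0,"rz":0},{"gripper":1,"dx":-0.083,"dy":-0.03,"dz":0.094,"rx":0,"ry":0,"rz":0},{"gripper":1,"dx":-0.083,"dy":-0.06,"dz":0.094,"rx":0,"ry":0,"rz":0},{"gripper":1,"dx":-0.083,"dy":-0.07,"dz":0.094,"rx":0,"ry":0,"rz":0},{"gripper":1,"dx":-0.083,"dy":-0.07,"dz":0.094,"rx":0,"ry":0,"rz":0}]' 60; python3 s.py;  python3 rv.py 43 1 1 0.515 -0.086 0.222
```

```text
t: 14.75
eef_pos: [0.5167, 0.0138, 0.2179]
tool_rot: [0.917, -0.001, 0.399, 0.005]
contact_force: [-0.8, -0.0, -4.6]
gripper_width: 0.293
t 14.75 q [ 1.07  0.29 -1.39  2.41  1.83  0.43 -0.3 ] p [0.5167 0.0138 0.2179] x [ 0.681  0.009 -0.732] y [-0.01   1.     0.003] F [-0.8 -0.  -4.6] M [ 0.01  1.19 -0.02] w 0.293
rotvec [-0.2 -0.   0.4] 0.5
shift [-0.0017 -0.0998  0.0041]
```

```bash
python3 -m jog '[{"gripper":1,"dx":0.002,"dy":-0.015,"dz":0.003,"rx":0,"ry":0,"rz":0},{"gripper":1,"dx":0.003,"dy":-0.035,"dz":0.004,"rx":0,"ry":0,"rz":0},{"gripper":1,"dx":0.003,"dy":-0.055,"dz":0.004,"rx":0,"ry":0,"rz":0},{"gripper":1,"dx":0.003,"dy":-0.075,"dz":0.004,"rx":0,"ry":0,"rz":0},{"gripper":1,"dx":0.003,"dy":-0.09,"dz":0.004,"rx":0,"ry":0,"rz":0},{"gripper":1,"dx":0.003,"dy":-0.1,"dz":0.004,"rx":0,"ry":0,"rz":0},{"gripper":1,"dx":0.003,"dy":-0.1,"dz":0.004,"rx":0,"ry":0,"rz":0}]' 60; python3 s.py;  python3 rv.py 43 1 1 0.580 -0.086 0.222
python3 - <<'E'
from h import *
for n in ["scene","top"]:
    c=read_camera(n); cv2.imwrite(f"pics/{n}4.png",c["pixels"]); P=world(c)
    m=(P[:,0]>.48)&(P[:,0]<.63)&(abs(P[:,1]+.088)<.05)
    E=P[m&(P[:,0]<.545)&(P[:,2]>.31)&(P[:,2]<.34)]; H=P[m&(P[:,0]>.545)&(P[:,2]>.26)&(P[:,2]<.36)]
    for q in (E,H):
        if len(q)>4: print(n,len(q),q.mean(0).round(4),np.percentile(q,3,0).round(3),np.percentile(q,97,0).round(3))
a=cv2.imread("pics/scene4.png")[110:230,230:390];b=cv2.imread("pics/top4.png")[150:250,300:420]
cv2.imwrite("pics/c4.png",np.hstack([cv2.resize(a,(480,360)),cv2.resize(b,(310,360))]))
E
```

```text
t: 15.45
eef_pos: [0.5207, -0.0841, 0.2227]
tool_rot: [0.917, -0.0, 0.398, 0.007]
contact_force: [-0.3, -1.0, -4.1]
gripper_width: 0.296
t 15.45 q [ 1.34  0.3  -1.35  2.38  1.93  0.22 -0.16] p [ 0.5207 -0.0841  0.2227] x [ 0.683  0.013 -0.731] y [-0.013  1.     0.005] F [-0.3 -1.  -4.1] M [0.01 1.21 0.05] w 0.296
rotvec [-0.3  0.   0.3] 0.4
shift [ 0.0593 -0.0019 -0.0007]
scene 29 [ 0.5266 -0.0973  0.3201] [ 0.522 -0.105  0.312] [ 0.531 -0.089  0.325]
scene 164 [ 0.5876 -0.088   0.3095] [ 0.557 -0.092  0.275] [ 0.611 -0.083  0.355]
top 75 [ 0.5213 -0.0824  0.3216] [ 0.517 -0.101  0.312] [ 0.526 -0.065  0.327]
top 46 [ 0.5676 -0.0852  0.2848] [ 0.551 -0.089  0.272] [ 0.582 -0.082  0.306]
```

View pics/c4.png

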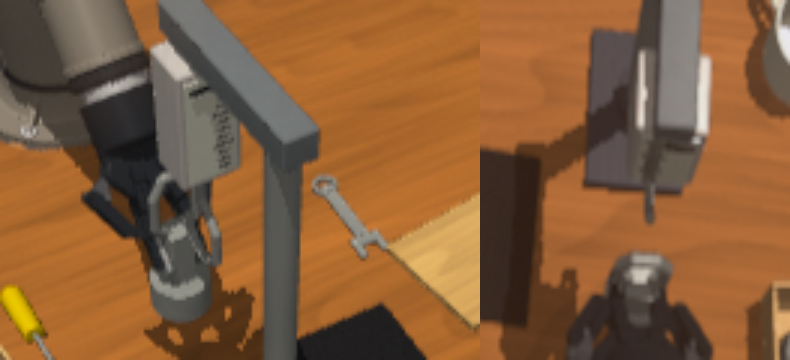

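```bash
python3 -m jog '[{"gripper":1,"dx":0.006,"dy":-0.001,"dz":0,"rx":0,"ry":0,"rz":0},{"gripper":1,"dx":0.014,"dy":-0.002,"dz":0,"rx":0,"ry":0,"rz":0},{"gripper":1,"dx":0.022,"dy":-0.002,"dz":0,"rx":0,"ry":0,"rz":0},{"gripper":1,"dx":0.03,"dy":-0.002,"dz":0,"rx":0,"ry":0,"rz":0},{"gripper":1,"dx":0.038,"dy":-0.002,"dz":0,"rx":0,"ry":0,"rz":0},{"gripper":1,"dx":0.046,"dy":-0.002,"dz":0,"rx":0,"ry":0,"rz":0},{"gripper":1,"dx":0.052,"dy":-0.002,"dz":0,"rx":0,"ry":0,"rz":0},{"gripper":1,"dx":0.057,"dy":-0.002,"dz":0,"rx":0,"ry":0,"rz":0},{"gripper":1,"dx":0.057,"dy":-0.002,"dz":0,"rx":0,"ry":0,"rz":0}]' 60; python3 s.py
python3 - <<'E'
from h import *
c=read_camera("scene"); cv2.imwrite("pics/scene5.png",c["pixels"]); P=world(c)
m=(P[:,0]>.5)&(P[:,0]<.63)&(abs(P[:,1]+.088)<.05)
cv2.imwrite("pics/c5.png",cv2.resize(c["pixels"][130:220,240:360],(600,450),interpolation=cv2.INTER_CUBIC))
E
```

```text
t: 16.45
eef_pos: [0.5785, -0.0853, 0.2234]
tool_rot: [0.917, -0.001, 0.398, 0.008]
contact_force: [0.1, 0.4, -2.9]
gripper_width: 0.29
t 16.45 q [ 1.11  0.37 -1.17  2.27  1.8   0.26 -0.02] p [ 0.5785 -0.0853  0.2234] x [ 0.683  0.013 -0.73 ] y [-0.015  1.     0.004] F [ 0.1  0.4 -2.9] M [-0.07  1.25 -0.01] w 0.29
```

View pics/c5.png

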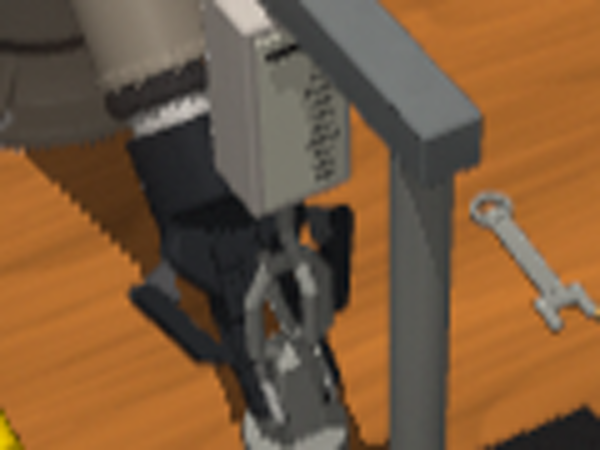

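```bash
python3 -m jog '[{"gripper":1,"dx":0,"dy":0,"dz":-0.005,"rx":0,"ry":0,"rz":0},{"gripper":1,"dx":0,"dy":0,"dz":-0.011,"rx":0,"ry":0,"rz":0},{"gripper":1,"dx":0,"dy":0,"dz":-0.017,"rx":0,"ry":0,"rz":0},{"gripper":1,"dx":0,"dy":0,"dz":-0.023,"rx":0,"ry":0,"rz":0},{"gripper":1,"dx":0,"dy":0,"dz":-0.029,"rx":0,"ry":0,"rz":0},{"gripper":1,"dx":0,"dy":0,"dz":-0.033,"rx":0,"ry":0,"rz":0},{"gripper":1,"dx":0,"dy":0,"dz":-0.036,"rx":0,"ry":0,"rz":0},{"gripper":1,"dx":0,"dy":0,"dz":-0.038,"rx":0,"ry":0,"rz":0},{"gripper":1,"dx":0,"dy":0,"dz":-0.038,"rx":0,"ry":0,"rz":0},{"gripper":1,"dx":0,"dy":0,"dz":-0.038,"rx":0,"ry":0,"rz":0}]' 60; python3 s.py; python3 -m jog '[{"gripper":1,"dx":0,"dy":0,"dz":-0.002,"rx":0,"ry":0,"rz":0},{"gripper":1,"dx":0,"dy":0,"dz":-0.004,"rx":0,"ry":0,"rz":0},{"gripper":1,"dx":0,"dy":0,"dz":-0.006,"rx":0,"ry":0,"rz":0},{"gripper":1,"dx":0,"dy":0,"dz":-0.008,"rx":0,"ry":0,"rz":0},{"gripper":1,"dx":0,"dy":0,"dz":-0.010,"rx":0,"ry":0,"rz":0},{"gripper":1,"dx":0,"dy":0,"dz":-0.012,"rx":0,"ry":0,"rz":0},{"gripper":1,"dx":0,"dy":0,"dz":-0.014,"rx":0,"ry":0,"rz":0},{"gripper":1,"dx":0,"dy":0,"dz":-0.014,"rx":0,"ry":0,"rz":0},{"gripper":1,"dx":0,"dy":0,"dz":-0.014,"rx":0,"ry":0,"rz":0}]' 60; python3 s.py
```

```text
t: 17.5
eef_pos: [0.5779, -0.0855, 0.1854]
tool_rot: [0.917, -0.001, 0.398, 0.007]
contact_force: [-0.2, 0.5, -3.1]
gripper_width: 0.298
t 17.5 q [ 1.11  0.52 -1.22  2.3   1.99  0.41 -0.14] p [ 0.5779 -0.0855  0.1854] x [ 0.683  0.013 -0.73 ] y [-0.014  1.     0.004] F [-0.2  0.5 -3.1] M [-0.04  1.28 -0.06] w 0.298
t: 18.4
eef_pos: [0.5779, -0.0855, 0.1713]
tool_rot: [0.917, -0.001, 0.398, 0.007]
contact_force: [0.9, 1.2, -2.7]
gripper_width: 0.295
t 18.4 q [ 1.1   0.57 -1.22  2.31  2.04  0.46 -0.17] p [ 0.5779 -0.0855  0.1713] x [ 0.683  0.013 -0.73 ] y [-0.014  1.     0.004] F [ 0.9  1.2 -2.7] M [ 0.01  1.02 -0.  ] w 0.295
```

```bash
python3 -m jog '[{"gripper":1,"dx":0,"dy":0,"dz":-0.002,"rx":0,"ry":0,"rz":0},{"gripper":1,"dx":0,"dy":0,"dz":-0.004,"rx":0,"ry":0,"rz":0},{"gripper":1,"dx":0,"dy":0,"dz":-0.006,"rx":0,"ry":0,"rz":0},{"gripper":1,"dx":0,"dy":0,"dz":-0.008,"rx":0,"ry":0,"rz":0},{"gripper":1,"dx":0,"dy":0,"dz":-0.010,"rx":0,"ry":0,"rz":0},{"gripper":1,"dx":0,"dy":0,"dz":-0.012,"rx":0,"ry":0,"rz":0},{"gripper":1,"dx":0,"dy":0,"dz":-0.014,"rx":0,"ry":0,"rz":0},{"gripper":1,"dx":0,"dy":0,"dz":-0.016,"rx":0,"ry":0,"rz":0},{"gripper":1,"dx":0,"dy":0,"dz":-0.018,"rx":0,"ry":0,"rz":0},{"gripper":1,"dx":0,"dy":0,"dz":-0.02,"rx":0,"ry":0,"rz":0}]' 60; for i in 1 2 3 4 5 6 7 8; do python3 -m jog '[{"gripper":1,"dx":0,"dy":0,"dz":0,"rx":0,"ry":0,"rz":0}]' 60 >/dev/null; python3 s.py | sed 's/.*F/F/'; done; python3 s.py
python3 - <<'E'
from h import *
c=read_camera("scene"); P=world(c)
m=(P[:,0]>.5)&(P[:,0]<.63)&(abs(P[:,1]+.088)<.05)
cv2.imwrite("pics/c6.png",cv2.resize(c["pixels"][130:220,240:360],(600,450),interpolation=cv2.INTER_CUBIC))
E
```

```text
t: 19.4
eef_pos: [0.578, -0.0855, 0.1512]
tool_rot: [0.917, -0.001, 0.398, 0.007]
contact_force: [0.5, -0.6, -0.2]
gripper_width: 0.296
F [ 0.2 -0.8 -0.3] M [-0.06  0.73 -0.1 ] w 0.293
F [ 0.1 -0.1 -0.8] M [-0.03  0.74  0.02] w 0.29
F [ 0.5 -0.3 -0.2] M [-0.04  0.73 -0.05] w 0.296
F [-0.2 -0.4  0. ] M [-0.02  0.65 -0.01] w 0.296
F [ 0.6  0.5 -0.6] M [-0.01  0.72 -0.  ] w 0.302
F [1.3 0.3 0.2] M [ 0.01  0.68 -0.03] w 0.296
F [ 1.  -0.7  0.4] M [-0.02  0.74  0.01] w 0.3
F [ 0.6 -0.2  0.2] M [-0.05  0.67  0.03] w 0.298
t 20.2 q [ 1.09  0.63 -1.22  2.32  2.11  0.52 -0.2 ] p [ 0.5779 -0.0855  0.1513] x [ 0.683  0.013 -0.73 ] y [-0.014  1.     0.004] F [ 0.6 -0.2  0.2] M [-0.05  0.67  0.03] w 0.298
```

View pics/c6.png

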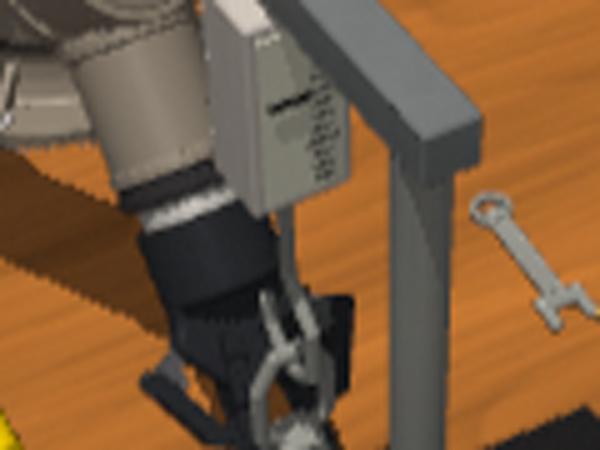

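```bash
python3 -m jog '[{"gripper":1,"dx":0,"dy":0,"dz":-0.001,"rx":0,"ry":0,"rz":0},{"gripper":1,"dx":0,"dy":0,"dz":-0.001,"rx":0,"ry":0,"rz":0},{"gripper":1,"dx":0,"dy":0,"dz":-0.001,"rx":0,"ry":0,"rz":0},{"gripper":0.5,"dx":0,"dy":0,"dz":-0.001,"rx":0,"ry":0,"rz":0},{"gripper":0.3,"dx":0,"dy":0,"dz":-0.001,"rx":0,"ry":0,"rz":0},{"gripper":0.3,"dx":0,"dy":0,"dz":-0.001,"rx":0,"ry":0,"rz":0},{"gripper":0.3,"dx":0,"dy":0,"dz":-0.001,"rx":0,"ry":0,"rz":0},{"gripper":0.3,"dx":0,"dy":0,"dz":-0.001,"rx":0,"ry":0,"rz":0}]' 20; python3 s.py
python3 - <<'E'
from h import *
for i in range(2):
    c=read_camera("scene"); P=world(c)
    m=(P[:,0]>.54)&(P[:,0]<.63)&(P[:,1]<-.09)&(P[:,1]>-.13)&(P[:,2]>.09)&(P[:,2]<.135); Q=P[m]; print(Q.mean(0).round(4),Q.max(0).round(3))
cv2.imwrite("pics/c7.png",cv2.resize(c["pixels"][130:220,240:360],(600,450),interpolation=cv2.INTER_CUBIC))
E
```

```text
t: 21.05
eef_pos: [0.5778, -0.0855, 0.1502]
tool_rot: [0.917, -0.001, 0.398, 0.007]
contact_force: [-0.1, 0.2, -0.5]
gripper_width: 0.699
t 21.05 q [ 1.08  0.64 -1.22  2.32  2.11  0.52 -0.2 ] p [ 0.5778 -0.0855  0.1502] x [ 0.683  0.013 -0.73 ] y [-0.014  1.     0.004] F [-0.1  0.2 -0.5] M [-0.05  0.72 -0.  ] w 0.699
[ 0.5902 -0.1037  0.1119] [ 0.611 -0.09   0.134]
[ 0.5905 -0.1037  0.1127] [ 0.611 -0.09   0.135]
```

View pics/c7.png

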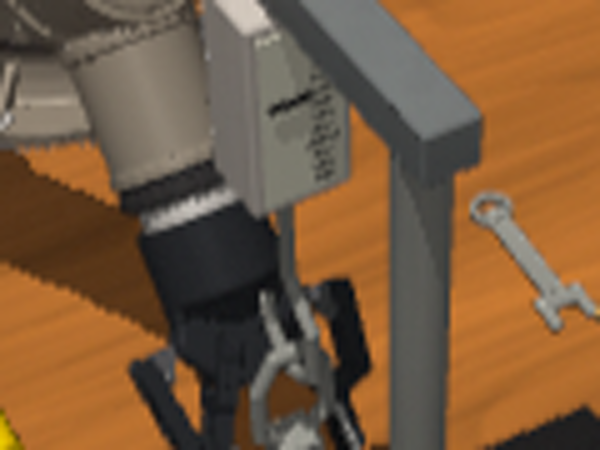

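```bash
for i in 1 2 3; do python3 -m jog '[{"gripper":0.3,"dx":0,"dy":0,"dz":0,"rx":0,"ry":0,"rz":0},{"gripper":0.3,"dx":0,"dy":0,"dz":0,"rx":0,"ry":0,"rz":0},{"gripper":0.3,"dx":0,"dy":0,"dz":0,"rx":0,"ry":0,"rz":0},{"gripper":0.3,"dx":0,"dy":0,"dz":0,"rx":0,"ry":0,"rz":0},{"gripper":0.3,"dx":0,"dy":0,"dz":0,"rx":0,"ry":0,"rz":0},{"gripper":0.3,"dx":0,"dy":0,"dz":0,"rx":0,"ry":0,"rz":0},{"gripper":0.3,"dx":0,"dy":0,"dz":0,"rx":0,"ry":0,"rz":0},{"gripper":0.3,"dx":0,"dy":0,"dz":0,"rx":0,"ry":0,"rz":0},{"gripper":0.3,"dx":0,"dy":0,"dz":0,"rx":0,"ry":0,"rz":0}]' 20 >/dev/null; python3 s.py | sed 's/q.*F/F/'; done;  python3 - <<'E'
from h import *
for i in range(2):
    c=read_camera("scene"); P=world(c)
    m=(P[:,0]>.54)&(P[:,0]<.63)&(P[:,1]<-.09)&(P[:,1]>-.13)&(P[:,2]>.09)&(P[:,2]<.135); Q=P[m]; print(Q.mean(0).round(4),Q.max(0).round(3))
    H=P[(P[:,0]>.545)&(P[:,0]<.56)&(abs(P[:,1]+.087)<.008)&(P[:,2]>.2)&(P[:,2]<.35)]; print("tip",H.max(0).round(3))
E
```

```text
t 22.05 F [0.3 0.  0.6] M [0.01 0.75 0.03] w 0.705
t 22.95 F [-0.1  0.4 -0.2] M [-0.01  0.74 -0.01] w 0.699
t 23.85 F [-0.9  0.7  0.4] M [0.   0.76 0.02] w 0.702
[ 0.5907 -0.1038  0.1121] [ 0.611 -0.09   0.135]
tip [ 0.56  -0.086  0.273]
[ 0.5901 -0.1037  0.1119] [ 0.609 -0.09   0.135]
tip [ 0.559 -0.085  0.273]
```

```bash
python3 -m jog '[{"gripper":1,"dx":0,"dy":0,"dz":0,"rx":0,"ry":0,"rz":0},{"gripper":1,"dx":0,"dy":0,"dz":0,"rx":0,"ry":0,"rz":0},{"gripper":1,"dx":0,"dy":0,"dz":0,"rx":0,"ry":0,"rz":0},{"gripper":1,"dx":0,"dy":0,"dz":0,"rx":0,"ry":0,"rz":0},{"gripper":1,"dx":0,"dy":0,"dz":0,"rx":0,"ry":0,"rz":0},{"gripper":1,"dx":0,"dy":0,"dz":0,"rx":0,"ry":0,"rz":0}]' 60; python3 s.py; python3 -m jog '[{"gripper":1,"dx":0,"dy":0,"dz":0.002,"rx":0,"ry":0,"rz":0},{"gripper":1,"dx":0,"dy":0,"dz":0.004,"rx":0,"ry":0,"rz":0},{"gripper":1,"dx":0,"dy":0,"dz":0.006,"rx":0,"ry":0,"rz":0},{"gripper":1,"dx":0,"dy":0,"dz":0.009,"rx":0,"ry":0,"rz":0},{"gripper":1,"dx":0,"dy":0,"dz":0.012,"rx":0,"ry":0,"rz":0},{"gripper":1,"dx":0,"dy":0,"dz":0.015,"rx":0,"ry":0,"rz":0},{"gripper":1,"dx":0,"dy":0,"dz":0.018,"rx":0,"ry":0,"rz":0},{"gripper":1,"dx":0,"dy":0,"dz":0.021,"rx":0,"ry":0,"rz":0},{"gripper":1,"dx":0,"dy":0,"dz":0.023,"rx":0,"ry":0,"rz":0},{"gripper":1,"dx":0,"dy":0,"dz":0.025,"rx":0,"ry":0,"rz":0}]' 60; python3 s.py
```

```text
t: 24.55
eef_pos: [0.5781, -0.0853, 0.1505]
tool_rot: [0.917, -0.001, 0.398, 0.008]
contact_force: [2.1, 1.7, -1.3]
gripper_width: 0.298
t 24.55 q [ 1.08  0.64 -1.22  2.32  2.11  0.52 -0.2 ] p [ 0.5781 -0.0853  0.1505] x [ 0.683  0.013 -0.73 ] y [-0.015  1.     0.004] F [ 2.1  1.7 -1.3] M [0.   0.57 0.16] w 0.298
t: 25.55
eef_pos: [0.5775, -0.0857, 0.1751]
tool_rot: [0.917, -0.001, 0.398, 0.007]
contact_force: [1.3, 0.0, -3.0]
gripper_width: 0.3
t 25.55 q [ 1.1   0.55 -1.22  2.31  2.02  0.44 -0.16] p [ 0.5775 -0.0857  0.1751] x [ 0.683  0.013 -0.731] y [-0.014  1.     0.004] F [ 1.3  0.  -3. ] M [-0.02  0.99 -0.04] w 0.3
```

```bash
python3 -m jog '[{"gripper":1,"dx":0,"dy":0,"dz":0.002,"rx":0,"ry":0,"rz":0},{"gripper":1,"dx":0,"dy":0,"dz":0.004,"rx":0,"ry":0,"rz":0},{"gripper":1,"dx":0,"dy":0,"dz":0.006,"rx":0,"ry":0,"rz":0},{"gripper":1,"dx":0,"dy":0,"dz":0.008,"rx":0,"ry":0,"rz":0},{"gripper":1,"dx":0,"dy":0,"dz":0.011,"rx":0,"ry":0,"rz":0},{"gripper":1,"dx":0,"dy":0,"dz":0.015,"rx":0,"ry":0,"rz":0},{"gripper":1,"dx":0,"dy":0,"dz":0.02,"rx":0,"ry":0,"rz":0},{"gripper":1,"dx":0,"dy":0,"dz":0.025,"rx":0,"ry":0,"rz":0},{"gripper":1,"dx":0,"dy":0,"dz":0.03,"rx":0,"ry":0,"rz":0},{"gripper":1,"dx":0,"dy":0,"dz":0.035,"rx":0,"ry":0,"rz":0}]' 60; python3 s.py
```

```text
t: 26.55
eef_pos: [0.5778, -0.0855, 0.2108]
tool_rot: [0.917, -0.001, 0.398, 0.007]
contact_force: [-0.1, -0.6, -2.7]
gripper_width: 0.294
t 26.55 q [ 1.12  0.42 -1.2   2.28  1.88  0.31 -0.07] p [ 0.5778 -0.0855  0.2108] x [ 0.683  0.013 -0.73 ] y [-0.014  1.     0.004] F [-0.1 -0.6 -2.7] M [-0.01  1.27 -0.02] w 0.294
```

```bash
python3 -m jog '[{"gripper":1,"dx":0,"dy":0,"dz":0.006,"rx":0,"ry":0,"rz":0},{"gripper":1,"dx":0,"dy":0,"dz":0.012,"rx":0,"ry":0,"rz":0},{"gripper":1,"dx":0,"dy":0,"dz":0.012,"rx":0,"ry":0,"rz":0}]' 60; python3 s.py|sed 's/q.*p/p/'
python3 - <<'E'
from h import *
for n in ["scene"]:
    c=read_camera(n); cv2.imwrite(f"pics/{n}8.png",c["pixels"]); P=world(c)
    m=(P[:,0]>.54)&(P[:,0]<.625)
    for s,(a,b) in {"-y":(-.115,-.097),"+y":(-.075,-.06)}.items():
        Q=P[m&(P[:,1]>a)&(P[:,1]<b)&(P[:,2]>.3)&(P[:,2]<.36)]; print(s,len(Q),Q.mean(0).round(4),Q.max(0).round(3))
    H=P[(P[:,0]>.545)&(P[:,0]<.565)&(abs(P[:,1]+.087)<.008)&(P[:,2]>.2)&(P[:,2]<.35)]; print("tip",H.max(0).round(3))
E
```

```text
t: 26.85
eef_pos: [0.5783, -0.0855, 0.2235]
tool_rot: [0.918, -0.002, 0.397, 0.007]
contact_force: [1.1, 0.4, -3.4]
gripper_width: 0.299
t 26.85 p [ 0.5783 -0.0855  0.2235] x [ 0.684  0.012 -0.729] y [-0.015  1.     0.003] F [ 1.1  0.4 -3.4] M [-0.06  1.18 -0.05] w 0.299
-y 39 [ 0.5842 -0.1044  0.313 ] [ 0.589 -0.097  0.326]
+y 18 [ 0.5846 -0.0702  0.3123] [ 0.588 -0.063  0.325]
tip [ 0.565 -0.084  0.304]
```

```bash
python3 -m jog '[{"gripper":1,"dx":-0.006,"dy":0,"dz":0,"rx":0,"ry":0,"rz":0},{"gripper":1,"dx":-0.016,"dy":0,"dz":0,"rx":0,"ry":0,"rz":0},{"gripper":1,"dx":-0.026,"dy":0,"dz":0,"rx":0,"ry":0,"rz":0},{"gripper":1,"dx":-0.036,"dy":0,"dz":0,"rx":0,"ry":0,"rz":0},{"gripper":1,"dx":-0.046,"dy":0,"dz":0,"rx":0,"ry":0,"rz":0},{"gripper":1,"dx":-0.054,"dy":0,"dz":0,"rx":0,"ry":0,"rz":0},{"gripper":1,"dx":-0.06,"dy":0.0,"dz":0,"rx":0,"ry":0,"rz":0},{"gripper":1,"dx":-0.062,"dy":0.01,"dz":0,"rx":0,"ry":0,"rz":0},{"gripper":1,"dx":-0.062,"dy":0.03,"dz":0,"rx":0,"ry":0,"rz":0},{"gripper":1,"dx":-0.062,"dy":0.06,"dz":0,"rx":0,"ry":0,"rz":0}]' 60; python3 s.py
```

```text
t: 27.9
eef_pos: [0.5155, -0.0267, 0.222]
tool_rot: [0.917, 0.0, 0.398, 0.006]
contact_force: [1.3, 0.7, -3.5]
gripper_width: 0.294
t 27.9 q [ 1.19  0.26 -1.37  2.41  1.9   0.31 -0.29] p [ 0.5155 -0.0267  0.222 ] x [ 0.683  0.01  -0.73 ] y [-0.01   1.     0.005] F [ 1.3  0.7 -3.5] M [0.04 1.19 0.01] w 0.294
```

```bash
python3 -m jog '[{"gripper":1,"dx":0,"dy":0.03,"dz":0,"rx":0,"ry":0,"rz":2},{"gripper":1,"dx":0.005,"dy":0.065,"dz":0,"rx":0,"ry":0,"rz":5},{"gripper":1,"dx":0.01,"dy":0.1,"dz":-0.01,"rx":0,"ry":0,"rz":8},{"gripper":1,"dx":0.015,"dy":0.135,"dz":-0.02,"rx":0,"ry":0,"rz":11},{"gripper":1,"dx":0.017,"dy":0.17,"dz":-0.03,"rx":0,"ry":0,"rz":15},{"gripper":1,"dx":0.017,"dy":0.205,"dz":-0.04,"rx":0,"ry":0,"rz":19},{"gripper":1,"dx":0.017,"dy":0.24,"dz":-0.05,"rx":0,"ry":0,"rz":22},{"gripper":1,"dx":0.017,"dy":0.275,"dz":-0.06,"rx":0,"ry":0,"rz":25},{"gripper":1,"dx":0.017,"dy":0.3,"dz":-0.06,"rx":0,"ry":0,"rz":25},{"gripper":1,"dx":0.017,"dy":0.316,"dz":-0.06,"rx":0,"ry":0,"rz":25}]' 60; python3 s.py; python3 rv.py 43 26 1 0.532 0.29 0.09
```

```text
t: 28.9
eef_pos: [0.5323, 0.2927, 0.1617]
tool_rot: [0.894, -0.086, 0.389, 0.207]
contact_force: [-0.1, 0.2, -3.6]
gripper_width: 0.291
t 28.9 q [ 0.34  0.66 -1.25  2.27  1.95  0.75 -0.27] p [0.5323 0.2927 0.1617] x [ 0.612  0.303 -0.731] y [-0.437  0.9    0.007] F [-0.1  0.2 -3.6] M [-0.49  1.07 -0.03] w 0.291
rotvec [-0.4 -0.1  0.1] 0.4
shift [-0.0003 -0.0027 -0.0717]
```

```bash
python3 -m jog '[{"gripper":1,"dx":0,"dy":-0.002,"dz":-0.02,"rx":0,"ry":0,"rz":0},{"gripper":1,"dx":0,"dy":-0.002,"dz":-0.045,"rx":0,"ry":0,"rz":0},{"gripper":1,"dx":0,"dy":-0.002,"dz":-0.063,"rx":0,"ry":0,"rz":0},{"gripper":1,"dx":0,"dy":-0.002,"dz":-0.072,"rx":0,"ry":0,"rz":0},{"gripper":1,"dx":0,"dy":-0.002,"dz":-0.074,"rx":0,"ry":0,"rz":0},{"gripper":1,"dx":0,"dy":-0.002,"dz":-0.076,"rx":0,"ry":0,"rz":0},{"gripper":1,"dx":0,"dy":-0.002,"dz":-0.076,"rx":0,"ry":0,"rz":0}]' 60; python3 s.py; python3 -m jog '[{"gripper":1,"dx":0,"dy":0,"dz":-0.001,"rx":0,"ry":0,"rz":0},{"gripper":1,"dx":0,"dy":0,"dz":-0.002,"rx":0,"ry":0,"rz":0},{"gripper":1,"dx":0,"dy":0,"dz":-0.003,"rx":0,"ry":0,"rz":0},{"gripper":1,"dx":0,"dy":0,"dz":-0.003,"rx":0,"ry":0,"rz":0}]' 60; python3 s.py
```

```text
t: 29.6
eef_pos: [0.5333, 0.2886, 0.087]
tool_rot: [0.894, -0.087, 0.388, 0.206]
contact_force: [1.1, -1.0, -3.5]
gripper_width: 0.296
t 29.6 q [ 0.27  0.85 -1.17  2.3   2.17  0.88 -0.39] p [0.5333 0.2886 0.087 ] x [ 0.614  0.3   -0.73 ] y [-0.435  0.9    0.004] F [ 1.1 -1.  -3.5] M [-0.56  1.08  0.03] w 0.296
t: 30.0
eef_pos: [0.5332, 0.2886, 0.0839]
tool_rot: [0.894, -0.087, 0.388, 0.206]
contact_force: [-1.1, -2.7, 1.1]
gripper_width: 0.294
t 30.0 q [ 0.27  0.86 -1.16  2.3   2.18  0.89 -0.4 ] p [0.5332 0.2886 0.0839] x [ 0.615  0.3   -0.729] y [-0.436  0.9    0.003] F [-1.1 -2.7  1.1] M [-0.54  0.6  -0.12] w 0.294
```

```bash
python3 -m jog '[{"gripper":1,"dx":0,"dy":0,"dz":-0.001,"rx":0,"ry":0,"rz":0},{"gripper":1,"dx":0,"dy":0,"dz":-0.001,"rx":0,"ry":0,"rz":0},{"gripper":0,"dx":0,"dy":0,"dz":-0.0005,"rx":0,"ry":0,"rz":0},{"gripper":0,"dx":0,"dy":0,"dz":-0.0005,"rx":0,"ry":0,"rz":0},{"gripper":0,"dx":0,"dy":0,"dz":-0.0005,"rx":0,"ry":0,"rz":0},{"gripper":0,"dx":0,"dy":0,"dz":-0.0005,"rx":0,"ry":0,"rz":0},{"gripper":0,"dx":0,"dy":0,"dz":-0.0005,"rx":0,"ry":0,"rz":0},{"gripper":0,"dx":-0.012,"dy":-0.006,"dz":0.015,"rx":0,"ry":0,"rz":0},{"gripper":0,"dx":-0.031,"dy":-0.015,"dz":0.037,"rx":0,"ry":0,"rz":0},{"gripper":0,"dx":-0.049,"dy":-0.024,"dz":0.058,"rx":0,"ry":0,"rz":0}]' 40; python3 s.py; python3 -m jog '[{"gripper":0,"dx":-0.02,"dy":-0.01,"dz":0.025,"rx":0,"ry":0,"rz":0},{"gripper":0,"dx":-0.03,"dy":-0.015,"dz":0.05,"rx":0,"ry":0,"rz":0},{"gripper":0,"dx":-0.03,"dy":-0.015,"dz":0.06,"rx":0,"ry":0,"rz":0},{"gripper":0,"dx":-0.03,"dy":-0.015,"dz":0.06,"rx":0,"ry":0,"rz":0}]' 40; python3 s.py; python3 w.py 0.536 0.289 0.012 scene top
python3 - <<'E'
from h import *
c=read_camera("scene"); cv2.imwrite("pics/s9.png",c["pixels"]); P=world(c)
H=P[(P[:,0]>.55)&(P[:,0]<.565)&(abs(P[:,1]+.087)<.008)&(P[:,2]>.2)&(P[:,2]<.35)]; print("tip",H.max(0).round(3))
E
```

```text
t: 31.0
eef_pos: [0.4829, 0.2645, 0.1414]
tool_rot: [0.894, -0.087, 0.389, 0.206]
contact_force: [0.0, -0.0, 1.1]
gripper_width: 0.997
t 31.0 q [ 0.38  0.67 -1.3   2.4   2.04  0.81 -0.4 ] p [0.4829 0.2645 0.1414] x [ 0.613  0.301 -0.731] y [-0.436  0.9    0.005] F [ 0.  -0.   1.1] M [-0.29  0.63 -0.01] w 0.997
t: 31.4
eef_pos: [0.4546, 0.2494, 0.2031]
tool_rot: [0.895, -0.088, 0.386, 0.205]
contact_force: [-0.1, -0.3, 0.9]
gripper_width: 0.999
t 31.4 q [ 0.53  0.38 -1.39  2.43  1.87  0.56 -0.36] p [0.4546 0.2494 0.2031] x [ 0.617  0.299 -0.728] y [-0.435  0.9    0.001] F [-0.1 -0.3  0.9] M [-0.33  0.63 -0.06] w 0.999
scene 0.045 113 [0.5423 0.281  0.086 ] 0.112 yaw -26.8
scene 0.11 68 [0.5382 0.2833 0.1461] 0.172 yaw 25.8
scene 0.16 35 [0.5383 0.2838 0.1817] 0.188 yaw 22.4
top 0.045 76 [0.5266 0.2844 0.0904] 0.112 yaw 44.2
top 0.11 58 [0.5317 0.2863 0.147 ] 0.171 yaw 26.6
top 0.16 62 [0.5326 0.2879 0.1825] 0.188 yaw 26.9
tip [ 0.565 -0.084  0.306]
```

View pics/s9.png

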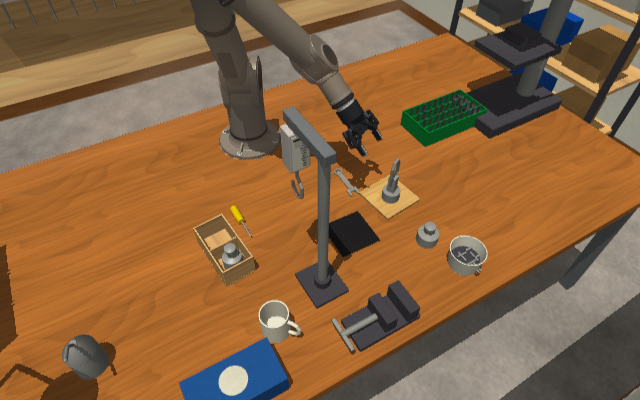

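The picture shows the weight standing on the board at about (393,185), the hook empty and back up at (298,187), and the bystanders where they were. The eye's top is at 0.188 m, which matches the 0.187 m expected for a weight standing on the 12 mm board.

```bash
python3 -c "
from station import hand_in; print(hand_in())"
```

```text
the job is handed in; nothing more can be done
None
```

The job is done and handed in at about 31.5 s of the 72 s allowed. The hand-in reports no verdict, so the statements below rest on my own checks.

**What I did:**
- **Crate to mat:** I lifted the weight by its eye, stood it on the mat and let go. I then took it again by the square neck with the tool tilted 43°. The neck grip needed a half turn of the tool, because joints 4 and 7 were near their limits.
- **Hanging:** I lowered it onto the hook until the average wrist force was about 0 N. I let go with no visible drop and left it hanging for about 3 s. The hook settled about 32 mm down, which fits the roughly 3.5 N I measured.
- **Hook to board:** I gripped it again, lifted it slowly off the hook and set it on the board.

**Last checks:**
- **Weight:** the eye's top is at 0.188 m against 0.187 m expected. The centre is near (0.535, 0.287), inside the board's outline.
- **Hook:** it is empty and back up, with its tip at 0.306 m against 0.305 m when empty.
- **Gripper:** it is open and clear of everything, and the force reads close to zero.
- **Bystanders:** they look unmoved in the last picture; I did not measure them again.

The two cameras differed by up to about 6 mm on the weight's position, because each sees a different side of it. None of the checks failed.

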